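# Pass the painted sample through the dust flap

### The arm

A 6-joint arm with a two-finger parallel gripper is mounted at the origin on the work surface. World frame = base frame: x ahead of the robot, y to its left, z up, the work surface at z = 0. Lengths are in m, angles in rad, forces in N, time in s.
With the tool pointing down it reaches from about 0.25 to 0.725 m from the base axis. Payload 9.7 kg.
Tool frame: the origin (TCP) lies at the centre of the arm's flange, where the gripper is bolted on; the fingertips stand tip_extent ahead of it and the grasp point (between the pads) lies 155 mm ahead of it (tip_extent is the distance from the TCP to the fingertips, in m); z points along the fingers, y is the direction in which the jaws open and shut (so a half turn about z gives the same grasp; the last joint's range is limited). The gripper opens to 85 mm and grips with 20 to 120 N. Pads are 22 mm wide; open, the fingers measure 114 mm over their backs; the gripper's body (76 mm by 85 mm) begins 54 mm behind the grasp point. The pads swing forward as they close: fully open they stand 13 mm farther back than shut.
Start: joints at [1.222, 0.087, 0.176, 1.66, 0, 1.571], TCP at [0.188, 0.517, 0.405] pointing down, gripper open.
Joint ranges: [-3.13, 3.13], [-0.85, 1.81], [-1.15, 1.24], [-2.2, 2.28], [-1.44, 1.52], [-3.14, 3.14]. Speed limits (rad/s): [2.22, 2.22, 2.57, 3.14, 3.14, 3.14].

### API

Orientations are given as [roll, pitch, yaw] about the fixed x, y, z axes, in that order (R = Rz(yaw) Ry(pitch) Rx(roll)).
In Python, from workcell import get_state, snapshot, get_calibration, sign_off, tip_extent gives the robot as it stands.
- The arm moves only by the tool carry_out, never from a script. Its argument "steps" is a list of rows, each an object of numbers: "jaw": the finger opening in mm, from 0 to 85.4; "dx", "dy", "dz": the shift along the tool's x, y, z in mm; "wx", "wy", "wz": the turn, a rotation vector about the tool's x, y, z in rad. In form: [{"jaw": .., "dx": .., "dy": .., "dz": .., "wx": .., "wy": .., "wz": ..}, ...]. A call has 1 to 20 rows; each row is the pose to reach, as a shift and turn from the pose measured when the call began, along the tool's axes at that moment; what a row does not reach only later rows make up. A row lasts 1/10 s, in which the tool goes at most 50 mm and 8.59 degrees, less where a joint would pass 70% of its speed; a pose out of reach is approached as far as the arm can. A call with a gripper value outside its range is refused whole. The fingers move at their own pace and stop on an object; the grip force is fixed at half the most. Time passes only in rows, so rows that repeat a pose let the fingers close. It gives the time, the measured TCP pose, the force and the opening at its end, in the units of the state.
- get_state(): the state, without advancing time (a new reading comes with each control period).
- snapshot(name): name is "scene" or "top"; returns (picture, depth): 420x560x3 uint8, red, green, blue; 420x560 float32, m along the optical axis (not along the pixel's ray), 0 where there is no reading.
- get_calibration(name): a dict with "mtx" (3x3 intrinsics, pixels), "R" (3x3) and "t" (3): a world point X has camera coordinates R X + t. Camera axes: x right, y down, z forward; pixel columns grow to the right and rows downward; lengths in m; the calibration is good to about 2 mm. A picture is of the moment at which its call begins. get_calibration takes no time and is no camera call.
- sign_off(): hands the job in, once; it reports no verdict.
The state is a dict: "time": time; "joint_positions": joint angles; "joint_velocities": joint speeds; "tau": joint torques, N m; "position": TCP position; "tcp_rot": TCP orientation; "contact_force": force on the tool from outside, world axes, zero at the start; "torque": the same for the moment, N m; "gripper_width": finger opening in m.
Only numpy, scipy, OpenCV 4.12 (cv2) and the standard library are available. Lean on these libraries where they do the work, as an engineer would, in place of code of your own. Each camera call takes 0.05 s, during which the arm holds its last target. There are 200 camera calls.

### The job

Push the small white sample panel along the feed shelf and through the hanging metal flap, until it slides down the ramp into the tray behind, then draw the fingers back so that the flap hangs shut again. Only push the sample: never pick it up. Leave everything else where it stands.

Things in the scene. Friction and masses are not known exactly. Their poses are not given: they have to be found in the camera images.
- chute: Pass chute, fixed to the bench. Origin on the bench (z = 0) under the flap's plane, half-way across; +x runs level in the feeding direction: shelf, flap, ramp, tray; y to the left of that. Feed shelf: level top 75 mm above the bench, 300 mm wide, from x = -240 to +35 mm. All x below are in this frame
- lane (a point): Middle of the feed lane's mouth, on the shelf's top at x = -110 mm. Two guides 12 mm high flare from 140 mm apart here to a straight lane 84 mm wide between x = -65 mm and the doorway
- doorway (a point): Middle of the doorway on the shelf's top, under the flap (x = 0). 100 mm clear between two posts (24 mm deep, 12 mm thick); 56 mm clear height under the header bar, which is 12 mm deep and 10 mm high. Posts and header top out 141 mm above the bench. Fingers leaning forward can follow the sample in under the header
- flap (a joint): Steel flap hanging in the doorway from a free hinge 129 mm above the bench, 92 mm wide, 52 mm long, 100 g. 0 rad = hanging shut, grows to 1.45 rad as its lower edge swings inwards (to the chute's +x). It cannot swing outwards. Nothing but its weight shuts it; the nose of the sample can push it open (under 2 N)
- shelf_edge (a point): Middle of the shelf's far edge, top, x = 35 mm. Here a ramp starts, 116 mm wide, falling at 42, then 19 degrees to an open tray: floor 6 mm above the bench from x = 155 to 277 mm, walls 35 mm high. All slippery (friction about 0.25 with the sample): the sample tips over this edge and slides down by itself once over half of its length is past it, i.e. its rear edge is past about x = -10 mm
- sample_mid (a point): Centre of the sample, a white painted wooden panel like a tiny cabinet door, 90 mm long (its x axis), 70 mm wide (y), 22 mm thick (z), about 110 g; it lies flat on the feed shelf, its long side roughly along the lane, a little off-centre and turned, in front of the mouth
- knob: Brass cabinet knob standing on the feed shelf beside the guides, 32 mm across, 32 mm high; origin at its foot. Leave alone
- tin: Small closed metal tin on the feed shelf beside the guides, 45 mm across, 34 mm high; origin at its foot. Leave alone
- can: Paint can on the bench, 84 mm across, 95 mm high; origin at its foot. Leave alone
- jar: Amber glass jar on the bench, 68 mm across, 85 mm high; origin at its foot. Leave alone
- tape: Roll of paper tape lying on the bench, 100 mm across, 25 mm high; origin at the centre of its underside. Leave alone
- brush: Paint brush lying on the bench at the right, about 200 mm long; leave alone
- scraper: Scraper lying on the bench at the left, about 280 mm long; leave alone
There are look-alikes about, which are no part of the job. Leave any pink look-alike of the part that bears sample_mid alone.

How it is judged:
On the way, in this order (a step that is already met when the one before it is completed fails the run):
1. the sample stands in the doorway, holding the flap open (value of joint flap above 0.5 rad and x of sample_mid in the frame of chute above -0.045 m and z of sample_mid in the frame of chute above 0.07 m), for 0.05 s.
2. the sample has gone through and down to the tray (x of sample_mid in the frame of chute above 0.13 m and z of sample_mid in the frame of chute below 0.035 m), for 0.1 s.
At the end, for the whole second after the job is handed in: The sample lies at rest in the tray, face up and within 0.3 rad of level (its centre more than 130 mm past the flap and lower than 35 mm above the bench), and the flap hangs shut (below 0.06 rad) (all of step 2 and x of sample_mid in the frame of chute below 0.28 m and y of sample_mid in the frame of chute between -0.085 and 0.085 m and angle between sample_mid's own z axis and vertical below 0.3 rad and linear speed of sample below 0.02 m/s and value of joint flap below 0.06 rad); the robot touches nothing.
It fails at once if the sample is lifted more than 10 mm off the shelf (z of sample_mid in the frame of chute above 0.096 m).
It fails at once if a bystander is moved more than 20 mm (distance of any of knob, tin, can, jar, tape, brush, scraper from where it was at the start of the episode above 0.02 m).
It also fails if it takes over 45 s, if anything falls off the work surface, if the arm or the gripper's body presses on something with over 40 N, if the wrist force passes 120 N, or if a joint passes its speed limit or range.

## Working session

There is one attempt and no reset: what is moved stays moved. The work goes in short steps, Python scripts to look and compute and a tool call to move; the robot and the scene stay as the last step left them, time stands still between calls to the robot, and variables do not carry over. Pictures are saved under pics/ and viewed, about 8 in all and at most 12, crops included, and the job is handed in when it is done.

Besides the shell and the picture viewer there is one more tool, called after "Request:" as name([rows], argument=value, ...), one row to a line, values as JSON. carry_out: Moves the arm, as the interface text tells. Its arguments: {"type":"object","properties":{"steps":{"type":"array","items":{"type":"object","properties":{"jaw":{"type":"number"},"dx":{"type":"number"},"dy":{"type":"number"},"dz":{"type":"number"},"wx":{"type":"number"},"wy":{"type":"number"},"wz":{"type":"number"}}}}},"required":["steps"]}

```bash
mkdir -p pics; ls; python3 - <<'E'
from workcell import *
import cv2,numpy as np
for n in("scene","top"):
    p,d=snapshot(n); cv2.imwrite(f"pics/{n}0.png",p[:,:,::-1]); np.save(f"pics/{n}0.npy",d)
    c=get_calibration(n); print(n,c, d.min(),d.max())
print(get_state()); print(tip_extent if not callable(tip_extent) else tip_extent())
E
```

```text
pics
scene {'mtx': array([[541.69548534,   0.        , 279.20606623],
       [  0.        , 541.69548534, 204.83107598],
       [  0.        ,   0.        ,   1.        ]]), 'R': array([[-0.75266338,  0.65838275,  0.00547695],
       [ 0.45229634,  0.52307459, -0.72237178],
       [-0.47846197, -0.54122558, -0.6914832 ]]), 't': array([ 0.38981382, -0.17061822,  1.93225074])} 0.0 3.9999847
top {'mtx': array([[440.76055454,   0.        , 280.6168905 ],
       [  0.        , 440.76055454, 222.62883084],
       [  0.        ,   0.        ,   1.        ]]), 'R': array([[-0.01616053, -0.9998563 , -0.00511959],
       [-0.99617734,  0.01654026, -0.0857737 ],
       [ 0.08584605,  0.00371387, -0.99630149]]), 't': array([0.00336896, 0.52076588, 1.71665685])} 0.0 2.6615872
{'time': 0.1, 'joint_positions': array([1.22199713e+00, 8.73903988e-02, 1.75235241e-01, 1.65981732e+00,
       1.93895629e-05, 1.57079215e+00]), 'joint_velocities': array([ 0.00057422, -0.00073871,  0.00088145, -0.00167992,  0.00050902,
       -0.00090396]), 'tau': array([-4.04023094e-04, -5.21562552e+01,  4.65654051e+01,  1.60191930e-02,
       -1.51627472e-05,  4.43460863e-06]), 'position': array([0.18797036, 0.51687944, 0.40407314]), 'tcp_rot': array([-3.14041650e+00, -1.93944580e-05,  2.79279761e+00]), 'contact_force': array([-0.6574568 ,  0.29672177, -1.53964171]), 'torque': array([ 0.07505533,  0.0221134 , -0.00310033]), 'gripper_width': 0.08560475035972956}
0.1734
```

View pics/top0.png

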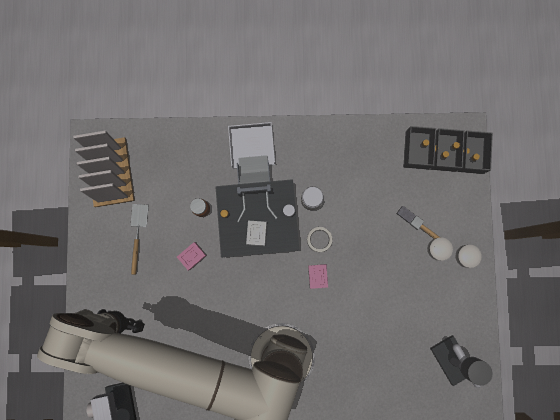

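View pics/scene0.png

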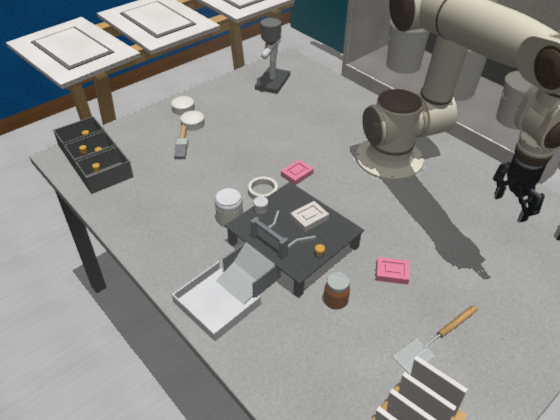

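Candidates for the sample: the white panel on the shelf at top (257,233) / scene (310,215). Rejected: pink look-alikes at top (192,256) and (318,276), the rack panels at (100,160), and the white tray at (251,145). I choose the one on the shelf. Next I measure and check it in a close crop.

```bash
cat > h.py <<'E'
from workcell import *
import cv2,numpy as np
def cast(n,px,z):
    c=get_calibration(n); px=np.atleast_2d(px).astype(float)
    r=np.c_[px,np.ones(len(px))]@np.linalg.inv(c["mtx"]).T@c["R"]
    o=-c["R"].T@c["t"]
    return o+r*((z-o[2])/r[:,2])[:,None]
def proj(n,X):
    c=get_calibration(n); q=(np.atleast_2d(X)@c["R"].T+c["t"])@c["mtx"].T
    return q[:,:2]/q[:,2:]
def big(m):
    cs,_=cv2.findContours(m.astype(np.uint8),cv2.RETR_EXTERNAL,cv2.CHAIN_APPROX_NONE)
    return max(cs,key=cv2.contourArea)
def rect(n,m,z):
    p=cast(n,big(m).reshape(-1,2),z)[:,:2]
    return cv2.minAreaRect((p*1000).astype(np.float32))
def cloud(n,d):
    c=get_calibration(n); v,u=np.mgrid[:d.shape[0],:d.shape[1]]
    q=np.stack([u,v,np.ones_like(u)],-1)@np.linalg.inv(c["mtx"]).T*d[...,None]
    return (q-c["t"])@c["R"]
E
python3 - <<'E'
from h import *
for n,roi in(("top",(170,265,205,310)),("scene",(180,290,215,370))):
    p=cv2.imread(f"pics/{n}0.png"); d=np.load(f"pics/{n}0.npy"); W=cloud(n,d)
    R=np.zeros(d.shape,bool); R[roi[0]:roi[1],roi[2]:roi[3]]=1
    g=p.max(2); hsv=cv2.cvtColor(p,cv2.COLOR_BGR2HSV)
    h=W[...,2]
    sh=R&(abs(h-.075)<.012)
    sh2=cv2.morphologyEx((R&(h>.055)&(h<.125)).astype(np.uint8),cv2.MORPH_OPEN,np.ones((5,5)))
    print(n,"shelf",np.median(h[sh]),rect(n,sh2,.075), cv2.boxPoints(rect(n,sh2,.075)).round())
    s=R&(g>130)&(h>.082)&(h<.12)
    for c in cv2.findContours(s.astype(np.uint8),0,1)[0]:
        if cv2.contourArea(c)>25:
            b=cv2.minAreaRect((cast(n,c.reshape(-1,2),.097)[:,:2]*1000).astype(np.float32)); print(" white",c.reshape(-1,2).mean(0),b)
    hh=R&(h>.128)&(h<.16)
    pts=W[hh]; print(" header", len(pts),pts.mean(0).round(4)); 
    if len(pts)>5: print(cv2.minAreaRect((pts[:,:2]*1000).astype(np.float32)))
    y0,y1,x0,x1=roi
    cv2.imwrite(f"pics/{n}c.png",cv2.resize(p[y0:y1,x0:x1],None,fx=5 if n=="scene" else 5.5,fy=5 if n=="scene" else 5.5,interpolation=cv2.INTER_CUBIC))
E
```

```text
top shelf 0.074639202384923 ((544.4895629882812, 86.52218627929688), (290.1340637207031, 299.7754211425781), 4.155594348907471) [[389. 226.]
 [411. -73.]
 [700. -52.]
 [678. 247.]]
 white [255.81012658 232.64556962] ((478.5368957519531, 88.52354431152344), (68.58002471923828, 88.9745864868164), 85.05712890625)
 white [223.61111111 212.88888889] ((554.5059814453125, 208.25535583496094), (22.73432731628418, 22.923625946044922), 89.67231750488281)
 white [288.5        209.93333333] ((561.8106689453125, -36.04859161376953), (41.63563537597656, 38.080772399902344), 89.03707122802734)
 white [306.92307692 196.25641026] ((614.2164306640625, -103.37384796142578), (22.767656326293945, 68.94277954101562), 88.75764465332031)
 header 145 [0.6384 0.0938 0.14  ]
((639.279052734375, 93.22065734863281), (25.522247314453125, 123.40249633789062), 3.8066229820251465)
scene shelf 0.07445597987506737 ((554.5075073242188, 80.38328552246094), (307.8541259765625, 324.8552551269531), 4.15586519241333) [[389. 231.]
 [413. -93.]
 [720. -70.]
 [696. 254.]]
 white [337.61666667 280.35      ] ((595.634521484375, 
[... 171 characters left out ...]
3361816406), 46.0888786315918)
 white [301.24528302 239.09433962] ((571.6514282226562, 150.4527587890625), (16.182537078857422, 80.96224975585938), 74.65625)
 white [309.25974026 213.33766234] ((481.0682678222656, 90.72666931152344), (72.11505126953125, 92.30452728271484), 84.87364959716797)
 white [260.31428571 201.17142857] ((555.8258056640625, -42.66606903076172), (43.82705307006836, 39.07057189941406), 49.75493621826172)
 white [228.18918919 198.68918919] ((620.5601806640625, -116.9054946899414), (88.2793197631836, 78.46295166015625), 49.17148971557617)
 header 275 [0.641  0.0978 0.1382]
((640.5105590820312, 94.23818969726562), (28.469194412231445, 133.78201293945312), 3.757967948913574)
```

View pics/topc.png

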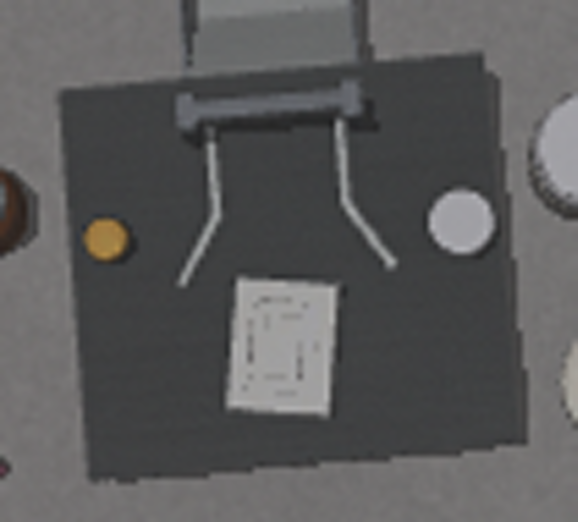

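View pics/scenec.png

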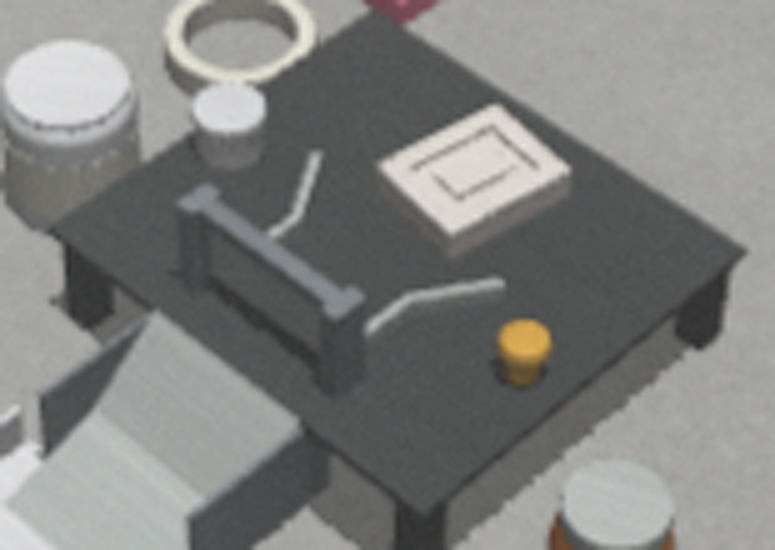

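The crops confirm a white panel lying flat on the shelf: scene crop about (475,175), top crop about (283,345). The header is at top crop about (270,105). Both views agree, which puts the chute at about (0.640, 0.094) with yaw 0.071. The sample is at chute x -160, y +7, yaw about -9°. I'll plan a two-finger push leaning 45° forward.

```bash
cat >> h.py <<'E'
from scipy.spatial.transform import Rotation as Ro
O=np.array([.6395,.0935,0]); Y=.071
C=Ro.from_euler("z",Y)
def go(x,y,z,lean=45,yaw=0,te=None):
    "tip centre at chute (x,y,z) mm; prints move in tool axes"
    te=tip_extent if te is None else te
    a=np.radians(lean); s,c=np.sin(a),np.cos(a)
    T=C*Ro.from_euler("z",yaw)*Ro.from_matrix(np.array([[-c,0,s],[0,1,0],[-s,0,-c]]))
    P=O+C.apply(np.array([x,y,z])/1000)-T.apply([0,0,te])
    S=get_state(); R0=Ro.from_euler("xyz",S["tcp_rot"])
    print("tcp",P.round(3),"d",(R0.inv().apply(P-S["position"])*1000).round(1),"w",(R0.inv()*T).as_rotvec().round(3))
def tip():
    S=get_state(); R0=Ro.from_euler("xyz",S["tcp_rot"])
    print("t",round(S["time"],2),"tip chute",(C.inv().apply(S["position"]+R0.apply([0,0,tip_extent])-O)*1000).round(1),"rel rot",(C.inv()*R0).as_matrix()[:,2].round(3),(C.inv()*R0).as_matrix()[:,1].round(3),"w",S["gripper_width"],"F",S["contact_force"].round(1),"te",tip_extent,S["joint_positions"].round(2))
E
python3 -c "
from h import *
tip();go(-270,4,190)"
```

```text
t 0.1 tip chute [-420.4  454.2  230.7] rel rot [-0.    -0.001 -1.   ] [ 0.408  0.913 -0.001] w 0.08560475035972956 F [-0.7  0.3 -1.5] te 0.1734 [1.22 0.09 0.18 1.66 0.   1.57]
tcp [0.248 0.07  0.313] d [-208.9 -399.8   91.9] w [-0.166 -0.774 -0.397]
```

Request:
carry_out([
  {"jaw": 35, "dx": -70, "dy": -130, "dz": 0, "wz": -0.2},
  {"jaw": 35, "dx": -70, "dy": -130, "dz": 0, "wz": -0.2},
  {"jaw": 35, "dx": -140, "dy": -270, "dz": 40, "wx": -0.1, "wy": -0.4, "wz": -0.3},
  {"jaw": 35, "dx": -140, "dy": -270, "dz": 40, "wx": -0.1, "wy": -0.4, "wz": -0.3},
  {"jaw": 35, "dx": -209, "dy": -400, "dz": 92, "wx": -0.166, "wy": -0.774, "wz": -0.397},
  {"jaw": 35, "dx": -209, "dy": -400, "dz": 92, "wx": -0.166, "wy": -0.774, "wz": -0.397},
  {"jaw": 35, "dx": -209, "dy": -400, "dz": 92, "wx": -0.166, "wy": -0.774, "wz": -0.397},
  {"jaw": 35, "dx": -209, "dy": -400, "dz": 92, "wx": -0.166, "wy": -0.774, "wz": -0.397},
  {"jaw": 35, "dx": -209, "dy": -400, "dz": 92, "wx": -0.166, "wy": -0.774, "wz": -0.397},
  {"jaw": 35, "dx": -209, "dy": -400, "dz": 92, "wx": -0.166, "wy": -0.774, "wz": -0.397},
  {"jaw": 35, "dx": -209, "dy": -400, "dz": 92, "wx": -0.166, "wy": -0.774, "wz": -0.397},
  {"jaw": 35, "dx": -209, "dy": -400, "dz": 92, "wx": -0.166, "wy": -0.774, "wz": -0.397},
  {"jaw": 35, "dx": -209, "dy": -400, "dz": 92, "wx": -0.166, "wy": -0.774, "wz": -0.397},
  {"jaw": 35, "dx": -209, "dy": -400, "dz": 92, "wx": -0.166, "wy": -0.774, "wz": -0.397},
])

```text
invalid input at $.steps[0]: expected keys jaw, dx, dy, dz, wx, wy, wz
```

```bash
python3 -c "
from h import *
tip();go(-250,4,120);go(-236,4,90)"
```

```text
t 0.1 tip chute [-420.4  454.2  230.7] rel rot [-0.    -0.001 -1.   ] [ 0.408  0.913 -0.001] w 0.08560475035972956 F [-0.7  0.3 -1.5] te 0.1734 [1.22 0.09 0.18 1.66 0.   1.57]
tcp [0.268 0.071 0.243] d [-227.2 -391.6  161.9] w [-0.166 -0.774 -0.397]
tcp [0.282 0.072 0.213] d [-239.9 -385.9  191.9] w [-0.166 -0.774 -0.397]
```

Request:
carry_out([
  {"jaw": 35, "dx": -70, "dy": -130, "dz": 0, "wx": 0, "wy": 0, "wz": -0.2},
  {"jaw": 35, "dx": -70, "dy": -130, "dz": 0, "wx": 0, "wy": 0, "wz": -0.2},
  {"jaw": 35, "dx": -140, "dy": -270, "dz": 40, "wx": -0.1, "wy": -0.4, "wz": -0.3},
  {"jaw": 35, "dx": -140, "dy": -270, "dz": 40, "wx": -0.1, "wy": -0.4, "wz": -0.3},
  {"jaw": 35, "dx": -209, "dy": -400, "dz": 92, "wx": -0.166, "wy": -0.774, "wz": -0.397},
  {"jaw": 35, "dx": -209, "dy": -400, "dz": 92, "wx": -0.166, "wy": -0.774, "wz": -0.397},
  {"jaw": 35, "dx": -209, "dy": -400, "dz": 92, "wx": -0.166, "wy": -0.774, "wz": -0.397},
  {"jaw": 35, "dx": -209, "dy": -400, "dz": 92, "wx": -0.166, "wy": -0.774, "wz": -0.397},
  {"jaw": 35, "dx": -209, "dy": -400, "dz": 92, "wx": -0.166, "wy": -0.774, "wz": -0.397},
  {"jaw": 35, "dx": -209, "dy": -400, "dz": 92, "wx": -0.166, "wy": -0.774, "wz": -0.397},
  {"jaw": 35, "dx": -209, "dy": -400, "dz": 92, "wx": -0.166, "wy": -0.774, "wz": -0.397},
  {"jaw": 35, "dx": -209, "dy": -400, "dz": 92, "wx": -0.166, "wy": -0.774, "wz": -0.397},
  {"jaw": 35, "dx": -209, "dy": -400, "dz": 92, "wx": -0.166, "wy": -0.774, "wz": -0.397},
  {"jaw": 35, "dx": -209, "dy": -400, "dz": 92, "wx": -0.166, "wy": -0.774, "wz": -0.397},
])

```text
time: 1.5
position: [0.3326, 0.1362, 0.3398]
tcp_rot: [-3.121, 0.746, -3.072]
contact_force: [0.4, -0.1, -0.4]
gripper_width: 0.0351
```

```bash
python3 -c "
from h import *
tip();go(-250,4,120);go(-236,4,90)"
```

```text
t 1.5 tip chute [-185.5   60.6  212.5] rel rot [ 0.678 -0.021 -0.734] [ 0.015  1.    -0.015] w 0.03512648875697504 F [ 0.4 -0.1 -0.4] te 0.1734 [ 0.48 -0.85 -0.73  0.99 -0.29  0.31]
tcp [0.268 0.071 0.243] d [116.9 -59.9  25.5] w [-0.021 -0.04  -0.001]
tcp [0.282 0.072 0.213] d [127.  -59.3  57.1] w [-0.021 -0.04  -0.001]
```

```bash
python3 -c "
from h import *
go(-245,4,140,25);go(-240,4,93,25)"
```

```text
tcp [0.322 0.075 0.297] d [ 40.  -59.9  22.3] w [-0.021  0.309 -0.004]
tcp [0.327 0.075 0.25 ] d [ 68.2 -59.1  60.2] w [-0.021  0.309 -0.004]
```

Request:
carry_out([
  {"jaw": 35, "dx": 40, "dy": -60, "dz": 22, "wx": -0.021, "wy": 0.309, "wz": -0.004},
  {"jaw": 35, "dx": 40, "dy": -60, "dz": 22, "wx": -0.021, "wy": 0.309, "wz": -0.004},
  {"jaw": 35, "dx": 40, "dy": -60, "dz": 22, "wx": -0.021, "wy": 0.309, "wz": -0.004},
  {"jaw": 35, "dx": 40, "dy": -60, "dz": 22, "wx": -0.021, "wy": 0.309, "wz": -0.004},
  {"jaw": 35, "dx": 40, "dy": -60, "dz": 22, "wx": -0.021, "wy": 0.309, "wz": -0.004},
  {"jaw": 35, "dx": 40, "dy": -60, "dz": 22, "wx": -0.021, "wy": 0.309, "wz": -0.004},
])

```text
time: 2.1
position: [0.3215, 0.0755, 0.2979]
tcp_rot: [3.141, 0.439, -3.07]
contact_force: [0.2, 0.5, 0.2]
gripper_width: 0.0353
```

```bash
python3 -c "
from h import *
tip();go(-240,4,93,25);go(-240,4,93,35)"
```

```text
t 2.1 tip chute [-244.7    4.8  141. ] rel rot [ 0.425  0.001 -0.905] [-0.001  1.     0.   ] w 0.035275668442351776 F [0.2 0.5 0.2] te 0.1734 [ 0.26 -0.77 -0.71  1.2  -0.08  0.17]
tcp [0.327 0.075 0.25 ] d [15.6 -0.6 45.5] w [0.001 0.003 0.001]
tcp [0.301 0.073 0.235] d [45.8 -0.6 48. ] w [ 0.001 -0.172  0.001]
```

Reached. Next I descend to tip z of about 93 and check where the tips really are.

Request:
carry_out([
  {"jaw": 35, "dx": 8, "dy": 0, "dz": 23, "wx": 0, "wy": 0, "wz": 0},
  {"jaw": 35, "dx": 16, "dy": 0, "dz": 45, "wx": 0, "wy": 0, "wz": 0},
  {"jaw": 35, "dx": 16, "dy": 0, "dz": 45, "wx": 0, "wy": 0, "wz": 0},
  {"jaw": 35, "dx": 16, "dy": 0, "dz": 45, "wx": 0, "wy": 0, "wz": 0},
])

```text
time: 2.5
position: [0.326, 0.0763, 0.2511]
tcp_rot: [3.141, 0.44, -3.068]
contact_force: [0.1, 0.2, 0.3]
gripper_width: 0.0351
```

```bash
python3 -c "
from h import *
tip();go(-225,4,86,25)
p,d=snapshot('scene');cv2.imwrite('pics/s1.png',cv2.resize(p[90:290,200:400,::-1],None,fx=3,fy=3,interpolation=cv2.INTER_CUBIC))
print(proj('scene',O+C.apply(np.array([[-240,4,93],[-240,32,93],[-240,-24,93]])/1000))-[200,90])"
```

```text
t 2.5 tip chute [-240.     5.3   94.2] rel rot [ 0.426  0.001 -0.905] [-0.002  1.     0.   ] w 0.035062218753396546 F [0.1 0.2 0.3] te 0.1734 [ 0.26 -0.77 -0.8   1.11 -0.08  0.17]
tcp [0.342 0.076 0.243] d [-10.7  -1.1  13.8] w [0.001 0.004 0.002]
[[126.42965687 109.89789804]
 [133.49584646 114.44237551]
 [119.48499986 105.43158179]]
```

View pics/s1.png

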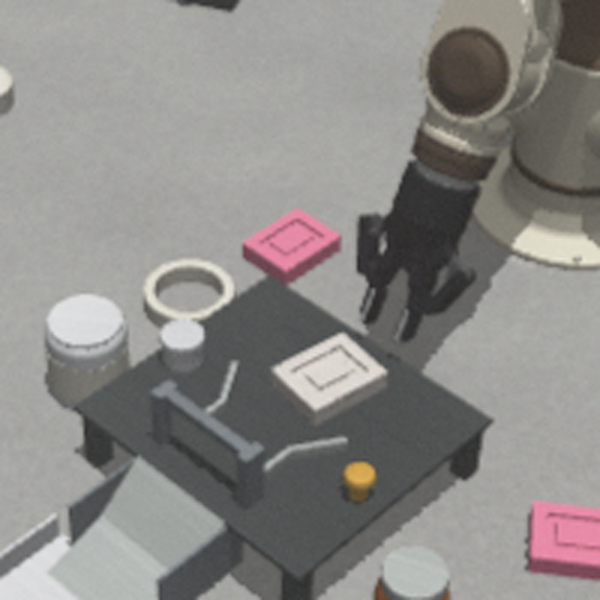

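Both fingertips are at crop (365,318) and (402,335), within about 1 px of the prediction, behind the sample's rear edge. Next I lower, then push in a first stage.

Request:
carry_out([
  {"jaw": 35, "dx": -11, "dy": -1, "dz": 14, "wx": 0, "wy": 0, "wz": 0},
  {"jaw": 35, "dx": -11, "dy": -1, "dz": 14, "wx": 0, "wy": 0, "wz": 0},
  {"jaw": 35, "dx": -20, "dy": -1, "dz": 18, "wx": 0, "wy": 0, "wz": 0},
  {"jaw": 35, "dx": -30, "dy": -1, "dz": 23, "wx": 0, "wy": 0, "wz": 0},
  {"jaw": 35, "dx": -40, "dy": -1, "dz": 28, "wx": 0, "wy": 0, "wz": 0},
  {"jaw": 35, "dx": -50, "dy": -1, "dz": 33, "wx": 0, "wy": 0, "wz": 0},
  {"jaw": 35, "dx": -60, "dy": -1, "dz": 37, "wx": 0, "wy": 0, "wz": 0},
  {"jaw": 35, "dx": -70, "dy": -1, "dz": 42, "wx": 0, "wy": 0, "wz": 0},
  {"jaw": 35, "dx": -70, "dy": -1, "dz": 42, "wx": 0, "wy": 0, "wz": 0},
])

```text
time: 3.45
position: [0.4079, 0.0813, 0.2447]
tcp_rot: [3.141, 0.442, -3.069]
contact_force: [-0.0, 0.6, -0.2]
gripper_width: 0.0348
```

```bash
cat >> h.py <<'E'
def sample():
    for n in("top","scene"):
        p,d=snapshot(n); W=cloud(n,d); L=C.inv().apply((W-O).reshape(-1,3)).reshape(W.shape)*1000
        m=(p.max(2)>130)&(abs(L[...,2]-97)<10)&(abs(L[...,1])<60)&(L[...,0]<40)&(L[...,0]>-250)
        m=cv2.morphologyEx(m.astype(np.uint8),cv2.MORPH_OPEN,np.ones((3,3)))
        if m.sum()<20: print(n,"none"); continue
        c=big(m).reshape(-1,2); q=C.inv().apply(cast(n,c,.097)-O)[:,:2]*1000
        print(n,cv2.minAreaRect(q.astype(np.float32)))
E
python3 -c "
from h import *
tip();sample();go(-172,1,86,45)"
```

```text
t 3.45 tip chute [-157.7    4.5   88. ] rel rot [ 0.428  0.001 -0.904] [-0.002  1.     0.001] w 0.03482194004307256 F [-0.   0.6 -0.2] te 0.1734 [ 0.21 -0.52 -0.69  0.97 -0.06  0.13]
top ((-101.85954284667969, 7.121875762939453), (68.03407287597656, 87.74243927001953), 89.39948272705078)
scene ((-99.23430633544922, 9.334173202514648), (71.64398193359375, 92.53241729736328), 89.02722930908203)
tcp [0.346 0.074 0.209] d [71.2 -3.1  5.8] w [ 0.002 -0.344  0.001]
```

The sample is now square to the lane (yaw about -1°, y about +7, x about -101). I back off, lean to 45°, then carry on.

Request:
carry_out([
  {"jaw": 35, "dx": 25, "dy": -3, "dz": -4, "wx": 0, "wy": -0.08, "wz": 0},
  {"jaw": 35, "dx": 50, "dy": -3, "dz": 0, "wx": 0, "wy": -0.22, "wz": 0},
  {"jaw": 35, "dx": 69, "dy": -3, "dz": 2, "wx": 0, "wy": -0.344, "wz": 0},
  {"jaw": 35, "dx": 69, "dy": -3, "dz": 2, "wx": 0, "wy": -0.344, "wz": 0},
  {"jaw": 35, "dx": 69, "dy": -3, "dz": 2, "wx": 0, "wy": -0.344, "wz": 0},
  {"jaw": 35, "dx": 69, "dy": -3, "dz": 2, "wx": 0, "wy": -0.344, "wz": 0},
])

```text
time: 4.15
position: [0.3709, 0.0813, 0.2155]
tcp_rot: [-3.139, 0.769, -3.07]
contact_force: [-0.1, -0.5, -0.2]
gripper_width: 0.0349
```

```bash
python3 -c "
from h import *
tip();go(-155,2,86,45);go(-100,2,86,45);go(-60,2,86)"
```

```text
t 4.15 tip chute [-148.3    6.5   90.9] rel rot [ 0.695 -0.002 -0.719] [ 0.001  1.    -0.002] w 0.03490943541270084 F [-0.1 -0.5 -0.2] te 0.1734 [ 0.25 -0.85 -0.99  0.67 -0.13  0.13]
tcp [0.362 0.076 0.209] d [11.1 -4.9 -1.1] w [-0.002 -0.017  0.001]
tcp [0.417 0.08  0.209] d [-28.4  -4.8  37.1] w [-0.002 -0.017  0.001]
tcp [0.457 0.083 0.209] d [-57.2  -4.7  64.9] w [-0.002 -0.017  0.001]
```

Request:
carry_out([
  {"jaw": 35, "dx": 0, "dy": -5, "dz": 9, "wx": 0, "wy": -0.017, "wz": 0},
  {"jaw": 35, "dx": -7, "dy": -5, "dz": 16, "wx": 0, "wy": -0.017, "wz": 0},
  {"jaw": 35, "dx": -14, "dy": -5, "dz": 23, "wx": 0, "wy": -0.017, "wz": 0},
  {"jaw": 35, "dx": -21, "dy": -5, "dz": 30, "wx": 0, "wy": -0.017, "wz": 0},
  {"jaw": 35, "dx": -28, "dy": -5, "dz": 37, "wx": 0, "wy": -0.017, "wz": 0},
  {"jaw": 35, "dx": -35, "dy": -5, "dz": 44, "wx": 0, "wy": -0.017, "wz": 0},
  {"jaw": 35, "dx": -43, "dy": -5, "dz": 51, "wx": 0, "wy": -0.017, "wz": 0},
  {"jaw": 35, "dx": -50, "dy": -5, "dz": 58, "wx": 0, "wy": -0.017, "wz": 0},
  {"jaw": 35, "dx": -57, "dy": -5, "dz": 65, "wx": 0, "wy": -0.017, "wz": 0},
  {"jaw": 35, "dx": -57, "dy": -5, "dz": 65, "wx": 0, "wy": -0.017, "wz": 0},
  {"jaw": 35, "dx": -57, "dy": -5, "dz": 65, "wx": 0, "wy": -0.017, "wz": 0},
])

```text
time: 5.25
position: [0.4574, 0.0822, 0.2097]
tcp_rot: [-3.139, 0.786, -3.07]
contact_force: [0.1, 0.0, 0.2]
gripper_width: 0.0353
```

```bash
python3 -c "
from h import *
tip();go(-60,2,86);go(0,1,87);go(8,1,87)
p,d=snapshot('scene');cv2.imwrite('pics/s2.png',cv2.resize(p[140:340,170:370,::-1],None,fx=3,fy=3,interpolation=cv2.INTER_CUBIC))"
```

```text
t 5.25 tip chute [-59.8   1.2  87.2] rel rot [ 0.708 -0.002 -0.707] [ 0.001  1.    -0.002] w 0.035260751666977376 F [0.1 0.  0.2] te 0.1734 [ 0.2  -0.55 -0.87  0.47 -0.09  0.09]
tcp [0.457 0.083 0.209] d [0.9 0.4 0.7] w [-0.002  0.001  0.   ]
tcp [0.517 0.086 0.21 ] d [-42.2  -0.5  42.4] w [-0.002  0.001  0.   ]
tcp [0.525 0.086 0.21 ] d [-47.9  -0.5  48.1] w [-0.002  0.001  0.   ]
```

View pics/s2.png

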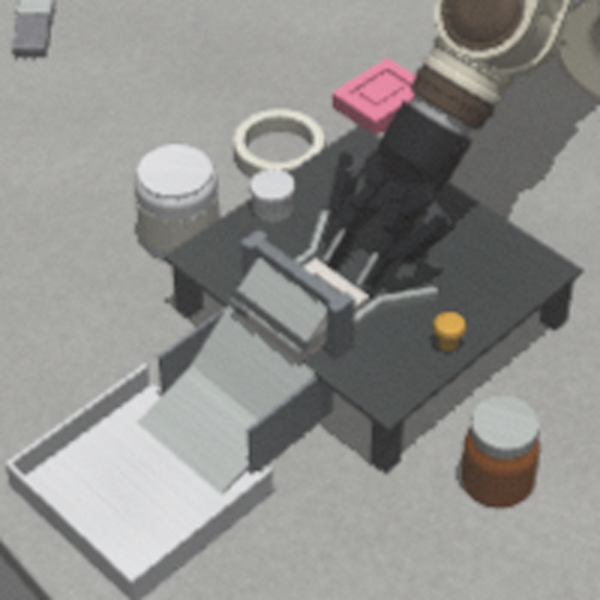

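The sample holds the flap open: flap at crop (285,300), sample at (335,280) under the header. The fingers are central behind it. Next I push over the edge, stopping at tip x about -3.

Request:
carry_out([
  {"jaw": 35, "dx": -6, "dy": 0, "dz": 6, "wx": 0, "wy": 0, "wz": 0},
  {"jaw": 35, "dx": -12, "dy": 0, "dz": 12, "wx": 0, "wy": 0, "wz": 0},
  {"jaw": 35, "dx": -18, "dy": 0, "dz": 18, "wx": 0, "wy": 0, "wz": 0},
  {"jaw": 35, "dx": -24, "dy": 0, "dz": 24, "wx": 0, "wy": 0, "wz": 0},
  {"jaw": 35, "dx": -30, "dy": 0, "dz": 30, "wx": 0, "wy": 0, "wz": 0},
  {"jaw": 35, "dx": -35, "dy": 0, "dz": 35, "wx": 0, "wy": 0, "wz": 0},
  {"jaw": 35, "dx": -40, "dy": 0, "dz": 40, "wx": 0, "wy": 0, "wz": 0},
  {"jaw": 35, "dx": -40, "dy": 0, "dz": 40, "wx": 0, "wy": 0, "wz": 0},
  {"jaw": 35, "dx": -40, "dy": 0, "dz": 40, "wx": 0, "wy": 0, "wz": 0},
  {"jaw": 35, "dx": -40, "dy": 0, "dz": 40, "wx": 0, "wy": 0, "wz": 0},
])

```text
time: 6.3
position: [0.5133, 0.0861, 0.2093]
tcp_rot: [-3.139, 0.786, -3.07]
contact_force: [0.1, 0.1, -0.3]
gripper_width: 0.0351
```

```bash
python3 -c "
from h import *
tip();go(-120,1,92)
p,d=snapshot('scene');cv2.imwrite('pics/s3.png',cv2.resize(p[140:340,170:370,::-1],None,fx=3,fy=3,interpolation=cv2.INTER_CUBIC))"
```

```text
t 6.3 tip chute [-3.7  1.2 86.7] rel rot [ 0.707 -0.002 -0.707] [ 0.001  1.    -0.002] w 0.035086891825850584 F [ 0.1  0.1 -0.3] te 0.1734 [ 0.18 -0.38 -0.76  0.41 -0.08  0.08]
tcp [0.397 0.077 0.215] d [ 78.4  -0.7 -86. ] w [-0.002  0.     0.   ]
```

View pics/s3.png

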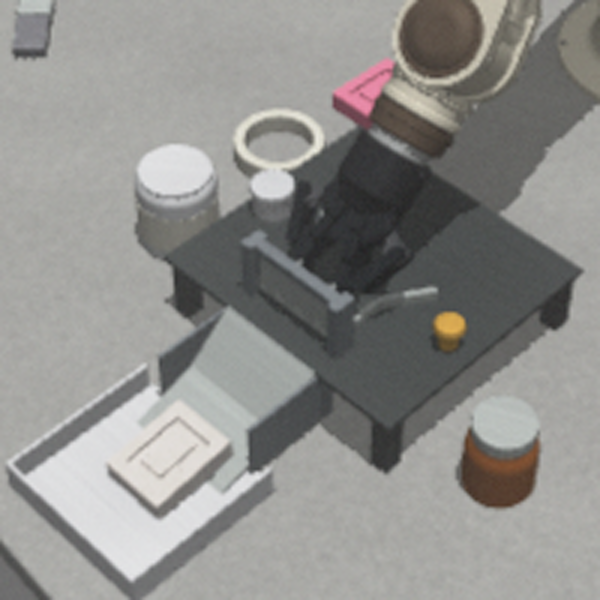

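The sample is in the tray at crop (170,455), possibly still sliding. I draw the fingers straight back.

Request:
carry_out([
  {"jaw": 35, "dx": 15, "dy": 0, "dz": -15, "wx": 0, "wy": 0, "wz": 0},
  {"jaw": 35, "dx": 30, "dy": 0, "dz": -30, "wx": 0, "wy": 0, "wz": 0},
  {"jaw": 35, "dx": 45, "dy": 0, "dz": -46, "wx": 0, "wy": 0, "wz": 0},
  {"jaw": 35, "dx": 60, "dy": 0, "dz": -64, "wx": 0, "wy": 0, "wz": 0},
  {"jaw": 35, "dx": 78, "dy": 0, "dz": -86, "wx": 0, "wy": 0, "wz": 0},
  {"jaw": 35, "dx": 60, "dy": 0, "dz": -110, "wx": 0, "wy": 0, "wz": 0},
  {"jaw": 35, "dx": 60, "dy": 0, "dz": -130, "wx": 0, "wy": 0, "wz": 0},
  {"jaw": 35, "dx": 60, "dy": 0, "dz": -130, "wx": 0, "wy": 0, "wz": 0},
  {"jaw": 35, "dx": 60, "dy": 0, "dz": -130, "wx": 0, "wy": 0, "wz": 0},
  {"jaw": 35, "dx": 60, "dy": 0, "dz": -130, "wx": 0, "wy": 0, "wz": 0},
  {"jaw": 35, "dx": 60, "dy": 0, "dz": -130, "wx": 0, "wy": 0, "wz": 0},
])

```text
time: 7.45
position: [0.3794, 0.0768, 0.2575]
tcp_rot: [-3.139, 0.784, -3.07]
contact_force: [0.1, -0.0, -0.5]
gripper_width: 0.0344
```

```bash
python3 -c "
from h import *
tip()
p,d=snapshot('scene');cv2.imwrite('pics/s4.png',cv2.resize(p[140:340,170:370,::-1],None,fx=3,fy=3,interpolation=cv2.INTER_CUBIC))
# sample: depth on a 14x14 px patch about the panel's centre
W=C.inv().apply((cloud('scene',d)-O).reshape(-1,3)).reshape(d.shape+(3,))*1000
P=W[284:300,218:236].reshape(-1,3); P=P[np.isfinite(P).all(1)]
A=np.linalg.lstsq(np.c_[P[:,:2],np.ones(len(P))],P[:,2],rcond=None)[0]
print('top surface',P.mean(0).round(1),'slopes',A[:2].round(3))"
```

```text
t 7.45 tip chute [-138.2    1.4  134.7] rel rot [ 0.706 -0.002 -0.708] [ 0.001  1.    -0.002] w 0.03436205967156424 F [ 0.1 -0.  -0.5] te 0.1734 [ 0.23 -0.84 -0.91  0.72 -0.12  0.11]
top surface [164.2   2.5  17.6] slopes [0.811 0.951]
```

View pics/s4.png

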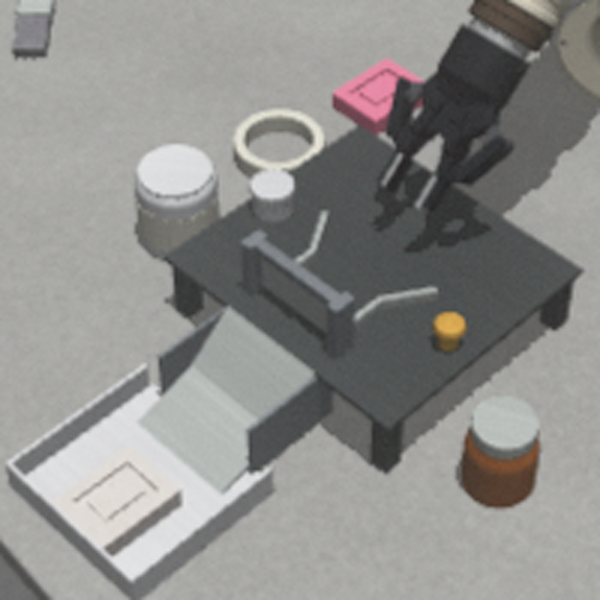

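The flap hangs shut, and the sample lies in the tray at crop (122,495), further along than before. I check that patch twice for level and rest.

```bash
python3 -c "
from h import *
for i in range(2):
    p,d=snapshot('scene')
    W=C.inv().apply((cloud('scene',d)-O).reshape(-1,3)).reshape(d.shape+(3,))*1000
    P=W[298:312,203:219].reshape(-1,3)
    A=np.linalg.lstsq(np.c_[P[:,:2],np.ones(len(P))],P[:,2],rcond=None)[0]
    print('top surface',P.mean(0).round(1),'slopes',A[:2].round(3))
    # flap: points in the doorway, seen from behind
    m=(abs(W[...,1])<40)&(W[...,2]>85)&(W[...,2]<122)&(abs(W[...,0])<50)
    Q=W[m]; print('flap n',len(Q),'x mean/max',Q[:,0].mean().round(1),Q[:,0].max().round(1))
    for _ in range(6): snapshot('top')
print(get_state()['contact_force'],get_state()['time'])"
```

```text
top surface [226.3   9.8  25.8] slopes [0.036 0.046]
flap n 188 x mean/max 2.0 6.9
top surface [226.2   9.7  25.7] slopes [0.064 0.041]
flap n 193 x mean/max 1.4 7.6
[ 0.63620934 -0.35834626 -0.08072357] 8.2
```

```bash
python3 -c "
from workcell import *
print(sign_off())"
```

```text
the job is handed in; nothing more can be done
None
```

I pushed the sample along the lane and through the flap with two fingers. It slid down the ramp into the tray, I drew the fingers back clear, and I handed the job in at about 8.2 s. The hand-in gives no verdict.

**Last checks:**
- **Sample:** two depth readings about 0.35 s apart agreed to 0.1 mm. It lies at chute x about 226 mm, y about 10 mm, with its top about 26 mm above the bench. It is at rest, face up, with a fitted tilt under 0.08 rad.
- **Flap:** its points average 1–2 mm from the doorway plane, so it hangs shut.
- **Fingers:** they are clear of everything and the force reading is about zero.
- **Other objects:** those in the final picture look unmoved; I did not measure them.

**What went differently than planned:**
- **Lean:** joint 2 reached its limit at the first 45° approach. I started the push at 25° and changed to 45° partway. The limit stopped that move short too, so the fingers may have nudged the sample forward about 6 mm early, with no harm seen.
- **Tray check:** my first depth patch after withdrawing was aimed at the sample's earlier position, because it was still sliding, so I discarded that fit and repeated it.

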